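# Open the tight chickpea jar in the pantry's jar brace

### The arm

A 6-joint arm with a two-finger parallel gripper is mounted at the origin on the work surface. World frame = base frame: x ahead of the robot, y to its left, z up, the work surface at z = 0. Lengths are in m, angles in rad, forces in N, time in s.
With the tool pointing down it reaches from about 0.35 to 0.975 m from the base axis. Payload 4.9 kg.
Tool frame: the origin (TCP) lies on the centre line of the jaws, within the pads' length; the fingertips stand manip.tip_reach ahead of it and the grasp point (between the pads) is the TCP (manip.tip_reach is the distance from the TCP to the fingertips, in m); z points along the fingers, y is the line along which they close (so a half turn about z gives the same grasp; the last joint's range is limited). The gripper opens to 85 mm and grips with 20 to 120 N. Pads are 22 mm wide; open, the fingers measure 114 mm over their backs; the gripper's body (76 mm by 85 mm) begins 54 mm behind the grasp point. The pads swing forward as they close: fully open they stand 13 mm farther back than shut.
Start: joints at [1.082, 0.053, 1.613, -0, 1.476, -0.119], TCP at [0.226, 0.583, 0.25] pointing down, gripper open.
Joint ranges: [-3.01, 3.01], [-1.01, 2.22], [0.06, 2.58], [-1.02, 4.17], [0.09, 2.62], [-3.14, 3.14]. Speed limits (rad/s): [2.57, 2.57, 3.14, 3.14, 3.14, 3.14].

### API

Orientations are given as a unit quaternion [w, x, y, z].
In Python, from plant import manip gives the robot as it stands. The module is installed in compiled form; this text tells all that it offers.
- The arm moves only by the tool move_arm, never from a script. Its argument "rows" is a list of rows, each a list of 7 numbers: the shift along the tool's x, y, z in cm, then the turn, a rotation vector about the tool's x, y, z in degrees, then the opening, from -1 (shut) to 1 (fully open). In form: [[tx, ty, tz, ax, ay, az, jaw], ...]. A call has 1 to 20 rows; each row shifts and turns the commanded pose from where the row before left it, along the tool's axes as they then stand; what a row does not reach is not made up. A row lasts 1/12 s, in which the tool goes at most 41.7 mm and 7.16 degrees, less where a joint would pass 70% of its speed; a pose out of reach is approached as far as the arm can. A call is refused whole if a number of a shift passes 4.17 or a number of a turn 7.16, either way. A call with a gripper value outside its range is refused whole. The fingers move at their own pace and stop on an object; the grip force is fixed at half the most. Time passes only in rows, so rows that do not move let the fingers close. It gives the time, the measured TCP pose, the force, the opening and the grip force at its end, in the units of the state.
- manip.state(): the state, without advancing time (a new reading comes with each control period).
- manip.grab_frame(name): name is "scene" or "side" or "wrist"; returns a dict with "img" (384x512x3 uint8, blue, green, red), "mtx" (3x3 intrinsics, pixels), "k1" (the pictures are not rectified: a ray, as slopes to the right and down, at radius r is drawn at 1 + k1 r^2 times it, then the intrinsics apply), "R" (3x3) and "t" (3): a world point X has camera coordinates R X + t. Camera axes: x right, y down, z forward; pixel columns grow to the right and rows downward; lengths in m; the calibration is good to about 2 mm. A picture is of the moment at which its call begins. There is no depth.
- manip.job_done(): hands the job in; it is judged then, once.
The state is a dict: "time": time; "joint_pos": joint angles; "joint_vel": joint speeds; "joint_efforts": joint torques, N m; "tool_pos": TCP position; "tool_rot": TCP orientation; "contact_force": force on the tool from outside, world axes, zero at the start; "ft_torque": the same for the moment, N m; "gripper_width": opening from 0.0 (shut) to 1.0 (fully open); "grasp_force": force on a finger pad.
Only numpy, scipy, OpenCV 4.12 (cv2) and the standard library are available. Lean on these libraries where they do the work, as an engineer would, in place of code of your own. Each camera call takes 0.05 s, during which the arm holds its last target. There are 200 camera calls.

### The job

Stand the jar with the red lid fully down in the square pocket of the wooden jar brace, still closed, then unscrew its tight lid anticlockwise while the brace keeps the jar from turning, and stop turning as soon as the lid comes free. Lift the lid straight off and finish while still holding it level in the gripper just above the open mouth, a few centimetres clear of it, with the jar left upright in the pocket. Do not tip the jar, and leave the other pantry things where they are.

Things in the scene. Friction and masses are not known exactly. Their poses are not given: they have to be found in the camera images.
- jar: clear glass jar of chickpeas with a red lid, about 0.42 kg, free. Square body 64 x 64 mm, 78 mm high, corners rounded; above it a round shoulder and a white collar (diameter 54 mm, 88 to 94 mm up), then the neck. 118 mm high with its lid. Origin: centre of the underside; z up; x and y square to its sides. It can be lifted by its closed lid (1.5 mm of play).
- jar_rim (a point): centre of the jar's mouth, on the rim of its round neck (diameter 37 mm), 105.5 mm above the jar's underside; hidden inside the lid while the jar is closed
- cap: the jar's red lid, 40 g, a separate fluted round piece 60 mm in diameter, 24 mm high, white radial bar on top. Origin: centre of its lower edge, 94 mm above the jar's origin when closed; z up. Grip it from above across its diameter, fingertips no lower than its lower edge. It does not rise as it turns. Lifted 12 mm, its lower edge clears the rim.
- collar (a joint): how far the lid is unscrewed, rad: angle of the white collar, which turns with the lid (0.05 play); 0 closed, growing anticlockwise from above. Takes 0.6 N m, stays where left; an unbraced jar turns along. Three lugs hold the lid down until about 1.1; it lifts straight off between 1.1 and 1.5 (aim for 1.3) and hooks again beyond.
- brace: light wooden jar brace screwed to the table (fixed), a block 130 x 130 mm and 45 mm high with black rubber strips round a square pocket in its top. Origin: centre of its underside; z up; x and y square to its sides and to the pocket's sides.
- brace_pocket (a point): centre of the pocket's floor, 10 mm above the table. Pocket 67.5 x 67.5 mm, 35 mm deep, sides parallel to the brace's x and y, 5 mm chamfer round its mouth. The jar fits at any quarter turn and can twist about 0.06 rad inside before it is braced. Jar seated: its origin is at this point.
- jar_yellow: same jar of dark beans with a yellow lid, a bystander, 118 mm high; origin: centre of the underside
- jar_green: same jar of white beans with a green lid, a bystander, 118 mm high; origin: centre of the underside
- sauce: dark sauce bottle with a red top, 60 mm in diameter, 170 mm high, a bystander; origin: centre of the underside
- tin_tall: tin with a green label, 74 mm in diameter, 100 mm high, a bystander; origin: centre of the underside
- tin_flat: flat tin with a yellow label, 84 mm in diameter, 50 mm high, a bystander; origin: centre of the underside
- carton: orange carton, 50 x 100 mm, 130 mm high, a bystander; origin: centre of the underside
- spoon: spoon lying on the table, a bystander; its handle points along its -x
- bowl: white bowl, 120 mm in diameter, 50 mm high, a bystander; origin: centre of the underside
Mind the look-alikes: they are no part of the job. There is more than one size of the cap; the job needs the smaller.

How it is judged:
By the outcome, as a careful person would: the job done as asked, in the order asked, and still so for the second after the job is handed in, while the arm keeps its last pose, push and grip.
It also fails if it takes over 42 s, if anything falls off the work surface, if the arm or the gripper's body presses on something with over 40 N, if the wrist force passes 120 N, or if a joint passes its speed limit or range.

## Working session

There is one attempt and no reset: what is moved stays moved. The work goes in short steps, Python scripts to look and compute and a tool call to move; the robot and the scene stay as the last step left them, time stands still between calls to the robot, and variables do not carry over. Pictures are saved under pics/ and viewed, at most 10 in all, crops included, and the job is handed in when it is done.

Besides the shell and the picture viewer there is one more tool, called after "Emit:" by a JSON object that holds its "method" and its "body". move_arm: Moves the arm, as the interface text tells. Its arguments: {"type":"object","properties":{"rows":{"type":"array","items":{"type":"array","items":{"type":"number"}}}},"required":["rows"]}

```bash
mkdir -p pics; cat > h.py <<'E'
import numpy as np, cv2
from plant import manip
def ray(f,u,v):
    K=f["mtx"];d=np.array([f["k1"],0,0,0,0.])
    # k1 model = OpenCV radial
    D=np.array([f["k1"],0,0,0],float)
    p=cv2.undistortPoints(np.array([[[u,v]]],float),K,D)[0,0]
    R=f["R"];return -R.T@f["t"], R.T@np.array([p[0],p[1],1.])
def onz(f,u,v,z):
    c,d=ray(f,u,v);return c+d*(z-c[2])/d[2]
def proj(f,X):
    return cv2.projectPoints(np.array(X,float).reshape(-1,3),cv2.Rodrigues(f["R"])[0],np.array(f["t"],float),f["mtx"],np.array([f["k1"],0,0,0],float))[0][:,0]
E
python3 - <<'E'
from h import *
print(manip.state(),manip.tip_reach)
a=manip.grab_frame("scene");b=manip.grab_frame("side");w=manip.grab_frame("wrist")
import pickle;pickle.dump((a,b,w),open("f0.pkl","wb"))
for n,f in zip("abw",(a,b,w)): cv2.imwrite(f"pics/0{n}.png",f["img"]);print(-f["R"].T@f["t"],f["k1"])
E
```

```text
{'time': 0.0, 'joint_pos': array([ 1.08200926e+00,  5.33754944e-02,  1.61429878e+00,  1.31032315e-05,
        1.47599359e+00, -1.18995366e-01]), 'joint_vel': array([ 0.00104175,  0.00041519, -0.00092252,  0.00069302, -0.00117008,
       -0.00180236]), 'joint_efforts': array([-1.94888678e-03, -3.93687665e+01, -3.70172918e+01, -2.06074205e-04,
        7.02439065e-03,  3.12659074e-05]), 'tool_pos': array([0.22560585, 0.58223487, 0.24904857]), 'tool_rot': array([-3.16710062e-04,  1.83844679e-01,  9.82954759e-01, -9.88107228e-04]), 'contact_force': array([ 0.0974134 , -1.16692876,  0.22277171]), 'ft_torque': array([ 0.03164022, -0.03310155, -0.0057565 ]), 'grasp_force': 0.0, 'gripper_width': 0.9964329957231729} 0.019
[1.67238475 0.33570265 1.14451056] -0.037741979716927665
[ 0.02282696 -1.02505856  1.14573156] -0.16951754877011588
[0.15326291 0.61097032 0.37228888] -0.08301045728134218
```

View pics/0a.png

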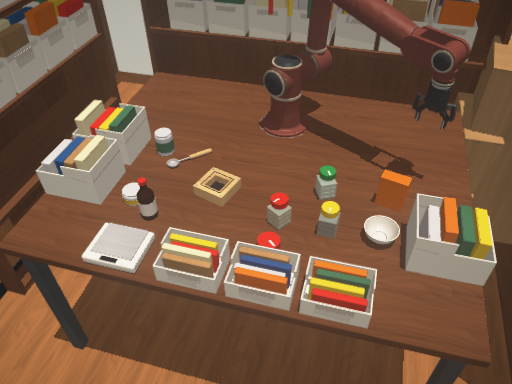

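View pics/0b.png

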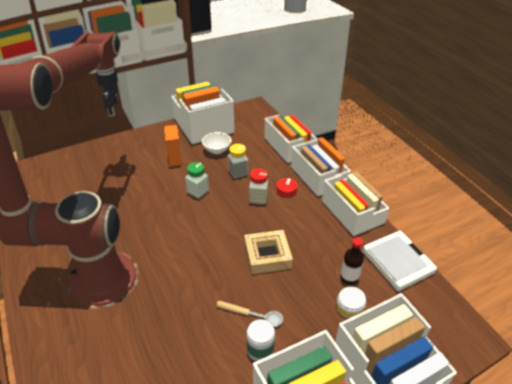

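The scene view shows the red-lidded jar at (280,207), the brace at (217,186), the yellow jar at (329,218) and the green jar at (327,183). Red candidates are the jar lid at (280,200), the loose larger lid on the table at (269,240) and the sauce top at (142,182). I choose (280,200) because it sits on the chickpea jar, and I'll check it in a close crop.

```bash
python3 - <<'E'
from h import *
import pickle
a,b,w=pickle.load(open("f0.pkl","rb"))
def comps(f,m,lo=40):
    n,l,s,c=cv2.connectedComponentsWithStats(m.astype(np.uint8))
    return [(i,s[i],c[i],l==i) for i in range(1,n) if s[i][4]>lo]
for n,f in (("a",a),("b",b)):
    h=cv2.cvtColor(f["img"],cv2.COLOR_BGR2HSV)
    red=((h[...,0]<6)|(h[...,0]>174))&(h[...,1]>190)&(h[...,2]>110)
    for i,s,c,m in comps(f,red,30):
        print(n,"red",s,c,"z.106",onz(f,*c,.106)[:2].round(4))
    # lid circle side silhouettes: bbox left/right mid
cr=[]
for f,(u,v) in ((a,(280,210)),(b,(259,188)),(a,(217,186)),(b,(268,250))):
    c=f["img"][v-32:v+32,u-36:u+36];cr.append(cv2.resize(c,None,fx=5.5,fy=4.6,interpolation=cv2.INTER_CUBIC))
cv2.imwrite("pics/1.png",np.vstack([np.hstack(cr[:2]),np.hstack(cr[2:])]))
E
```

```text
a red [58  0 14 16 98] [63.59183673  7.57142857] z.106 [-0.8005 -1.6708]
a red [ 91 107  25  22 161] [102.59006211 117.14906832] z.106 [ 0.3094 -0.7358]
a red [138 178   8   5  32] [141.34375 179.90625] z.106 [ 0.6414 -0.3869]
a red [271 193  18  16 183] [279.91803279 199.27868852] z.106 [0.612  0.1183]
a red [257 232  23  15 252] [268.09126984 238.71428571] z.106 [0.7944 0.1229]
a red [172 241  46  15 123] [197.74796748 247.66666667] z.106 [ 0.885  -0.0766]
a red [312 288  55  18 363] [339.55647383 296.71900826] z.106 [0.9493 0.3664]
b red [  2  40  34  18 340] [18.07941176 48.53529412] z.106 [-0.1064  1.8282]
b red [291 116  19  23  49] [301.79591837 126.40816327] z.106 [0.9231 0.3246]
b red [250 168  17  15 166] [257.48192771 175.23493976] z.106 [0.6147 0.1203]
b red [276 178  22  19 292] [286.35273973 187.81849315] z.106 [0.6728 0.0141]
b red [341 181  26  26  75] [354.84       193.65333333] z.106 [ 0.8694 -0.1178]
b red [353 237  10  11  83] [357.06024096 241.6746988 ] z.106 [ 0.7423 -0.3055]
```

View pics/1.png

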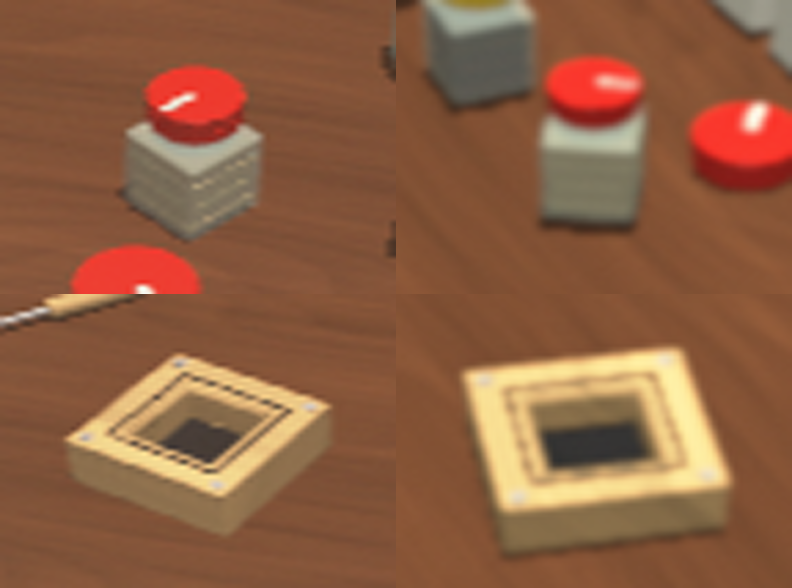

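The crop confirms it. The jar of chickpeas has the small red lid with its bar, and the larger lid lies beside it on the table. The brace's top corners are clear in both views.

```bash
python3 - <<'E'
from h import *
import pickle
a,b,w=pickle.load(open("f0.pkl","rb"))
def q(f,u0,v0,pts,z):
    P=np.array([onz(f,u0-36+x/5.5,v0-32+y/4.6,z)[:2] for x,y in pts]); return P
A=q(a,217,186,[(180,61),(330,112),(222,200),(67,145)],.045)
B=q(b,268,250,[(685-396,55),(730-396,192),(500-396,222),(465-396,77)],.045)
for P in(A,B):
    e=np.roll(P,-1,0)-P;print(P.mean(0),np.linalg.norm(e,axis=1),np.degrees(np.arctan2(e[:,1],e[:,0]))%90)
# jar body bottom corners at z=0
A=q(a,280,210,[(125,188),(187,238),(260,198)],0);B=q(b,259,188,[(540-396,220),(635-396,222)],0)
print(A,B,[np.degrees(np.arctan2(*(y-x)[::-1]))%90 for x,y in((A[0],A[1]),(A[1],A[2]),(B[0],B[1]))])
for n,u,v,z in(("yel",330,208,.118),("grn",328,172,.118),("bowl",381,229,.05),("carton",396,178,.13),("sauce",142,181,.17),("spoon",210,152,0)):print(n,onz(a,u,v,z)[:2].round(3))
for n,u,v,z in(("yel",238,149,.118),("grn",195,168,.118)):print(n,onz(b,u,v,z)[:2].round(3))
R=w["R"];print(R.round(3),w["mtx"]);
x=np.array([-.932,.361,0]);y=np.array([.361,.932,0]);d=-R.T@w["t"]-np.array([.2256,.5822,.249]);print("cam in tool",d@x,d@y,-d[2], "axis",R[2]@x,R[2]@y,-R[2][2])
E
```

```text
[ 0.51745493 -0.14463638] [0.12800682 0.12552824 0.12801155 0.12704973] [73.61459849 72.14508426 74.29587998 72.164633  ]
[ 0.51438156 -0.1536989 ] [0.13125937 0.13285076 0.13570982 0.13422243] [71.83944402 74.81220956 72.48462267 72.88446901]
[[0.61491482 0.07334788]
 [0.65570261 0.1245886 ]
 [0.60285522 0.16085668]] [[0.57225546 0.1019798 ]
 [0.62781905 0.07169809]] [np.float64(51.480091749812416), np.float64(55.5389912632796), np.float64(61.409973013116385)]
yel [0.623 0.29 ]
grn [0.441 0.257]
bowl [0.609 0.468]
carton [0.427 0.494]
sauce [ 0.709 -0.338]
spoon [ 0.297 -0.257]
yel [0.614 0.281]
grn [0.425 0.245]
[[ 0.363  0.932 -0.001]
 [ 0.887 -0.345  0.306]
 [ 0.284 -0.112 -0.952]] [[316.22746487   0.         257.09758228]
 [  0.         316.22746487 191.72929607]
 [  0.           0.           1.        ]]
cam in tool 0.07780425340097369 0.0007002518855197397 -0.12328888149781225 axis -0.3054939826536863 -0.0018488502078893155 0.9521404524468817
```

Emit:
{"method": "move_arm", "body": {"rows": [[0,0,0,0,0,6.88,1],[0,0,0,0,0,6.88,1],[0,0,0,0,0,6.88,1],[0,0,0,0,0,6.88,1],[0,0,0,0,0,6.88,1],[0,0,0,0,0,6.88,1],[0,0,0,0,0,6.88,1],[0,0,0,0,0,6.88,1],[0,0,0,0,0,6.88,1],[0,0,0,0,0,6.88,1]]}}

```text
time: 0.98
tool_pos: [0.2258, 0.5825, 0.2498]
tool_rot: [0.0, 0.709, 0.705, -0.0]
contact_force: [-0.6, -0.4, -0.7]
gripper_width: 1.0
grasp_force: 0.0
```

Emit:
{"method": "move_arm", "body": {"rows": [[-1.5,1.3,0,0,0,0,1],[-3,2.5,0,0,0,0,1],[-3,2.5,0,0,0,0,1],[-3,2.5,0,0,0,0,1],[-3,2.5,0,0,0,0,1],[-3,2.5,0,0,0,0,1],[-3,2.5,0,0,0,0,1],[-3,2.5,0,0,0,0,1],[-3,2.5,0,0,0,0,1],[-3,2.5,0,0,0,0,1],[-3,2.5,0,0,0,0,1],[-3,2.5,0,0,0,0,1],[-3,2.5,0,0,0,0,1],[-3,2.5,0,0,0,0,1],[-3,2.5,0,0,0,0,1],[-2.8,2.4,0,0,0,0,1],[0,0,0,0,0,0,1],[0,0,0,0,0,0,1],[0,0,0,0,0,0,1]]}}

```text
time: 2.57
tool_pos: [0.6126, 0.1199, 0.2497]
tool_rot: [-0.001, 0.707, 0.707, -0.0]
contact_force: [0.9, -0.4, 1.0]
gripper_width: 0.997
grasp_force: 0.0
```

```bash
cat >> h.py <<'E'
def pose():
    from scipy.spatial.transform import Rotation as Ro
    s=manip.state();q=s["tool_rot"];M=Ro.from_quat([q[1],q[2],q[3],q[0]]).as_matrix()
    print("t",round(s["time"],2),"pos",s["tool_pos"].round(4),"yaw",np.degrees(np.arctan2(M[1,0],M[0,0])).round(2),"z",M[:,2].round(3),"F",s["contact_force"].round(1),"T",s["ft_torque"].round(2),"w",round(s["gripper_width"],3),"g",round(s["grasp_force"],1),"q",s["joint_pos"].round(2))
    return s,M
E
python3 - <<'E'
from h import *
pose();w=manip.grab_frame("wrist");cv2.imwrite("pics/2.png",w["img"]);np.save("w2.npy",w,allow_pickle=True)
h=cv2.cvtColor(w["img"],cv2.COLOR_BGR2HSV)
red=(((h[...,0]<6)|(h[...,0]>174))&(h[...,1]>170)&(h[...,2]>90)).astype(np.uint8)
cs,_=cv2.findContours(red,0,2)
for c in cs:
    if cv2.contourArea(c)>300: print(cv2.contourArea(c),cv2.fitEllipse(c),cv2.minEnclosingCircle(c),[onz(w,*cv2.fitEllipse(c)[0],.118)[:2]])
E
```

```text
t 2.57 pos [0.6126 0.1199 0.2497] yaw 89.99 z [-0.001  0.    -1.   ] F [ 0.9 -0.4  1. ] T [-0.07 -0.   -0.01] w 0.997 g 0.0 q [0.07 0.05 1.61 0.   1.48 0.07]
439.0 ((486.5883483886719, 300.35162353515625), (22.05225372314453, 38.31841278076172), 140.26348876953125) ((482.7177429199219, 305.1048278808594), 18.685789108276367) [array([8.46715009e-01, 1.56419137e-04])]
3757.0 ((260.939697265625, 188.14634704589844), (68.85689544677734, 69.68627166748047), 0.3889305293560028) ((261.07635498046875, 187.76364135742188), 35.81543731689453) [array([0.61613969, 0.11995323])]
3717.0 ((359.0686950683594, 171.33731079101562), (67.59477996826172, 70.33832550048828), 98.76215362548828) ((358.79180908203125, 170.92823791503906), 35.91147232055664) [array([0.69821278, 0.13456872])]
```

View pics/2.png

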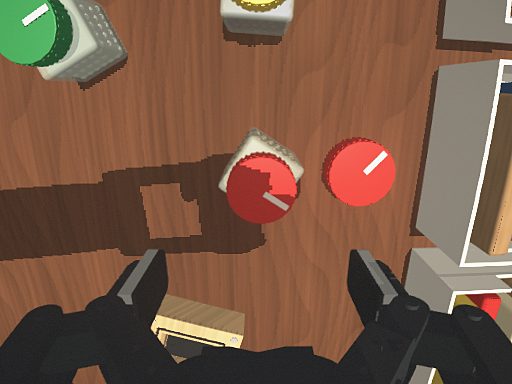

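The wrist view shows the jar's red lid at (261,188), with the square body's edges visible above it, corners near (255,130), (303,170) and (220,185). The bigger lid is at (359,171), and part of the brace shows at (200,330). I'll view the brace from above before grasping.

Emit:
{"method": "move_arm", "body": {"rows": [[-2,-0.7,0,0,0,0,1],[-3.7,-1.3,0,0,0,0,1],[-3.7,-1.3,0,0,0,0,1],[-3.7,-1.3,0,0,0,0,1],[-3.7,-1.3,0,0,0,0,1],[-3.7,-1.4,0,0,0,0,1],[-3.7,-1.4,0,0,0,0,1],[-2.7,-1.0,0,0,0,0,1],[0,0,0,0,0,0,1],[0,0,0,0,0,0,1],[0,0,0,0,0,0,1]]}}

```text
time: 3.53
tool_pos: [0.5161, -0.1478, 0.2504]
tool_rot: [-0.0, 0.707, 0.708, 0.0]
contact_force: [0.7, 0.6, 0.1]
gripper_width: 0.997
grasp_force: 0.0
```

```bash
python3 - <<'E'
from h import *
pose();w2=manip.grab_frame("wrist");np.save("w3.npy",w2,allow_pickle=True)
w=np.load("w2.npy",allow_pickle=True).item()
h=cv2.cvtColor(w["img"],cv2.COLOR_BGR2HSV)
m=((h[...,1]<75)&(h[...,2]>60)).astype(np.uint8); m[:,:200]=0;m[:,318:]=0;m[:110]=0;m[235:]=0
n,l,s,_=cv2.connectedComponentsWithStats(m);k=1+np.argmax(s[1:,4]);m=(l==k).astype(np.uint8)
c=cv2.findContours(m,0,2)[0][0];hl=cv2.convexHull(c)[:,0]
P=np.array([onz(w,*p,0)[:2] for p in hl]);e=np.roll(P,-1,0)-P
for p,x,y in zip(hl,P,e):
    L=np.linalg.norm(y)
    if L>.006: print(p,x.round(4),round(L,4),np.degrees(np.arctan2(y[1],y[0])).round(1)%90)
h=cv2.cvtColor(w2["img"],cv2.COLOR_BGR2HSV)
m2=((h[...,0]>10)&(h[...,0]<30)&(h[...,1]>50)&(h[...,2]>120)).astype(np.uint8)
v=np.hstack([w2["img"],cv2.resize(w["img"][115:240,205:320],(288,384),interpolation=cv2.INTER_CUBIC)])
cv2.imwrite("pics/3.png",v)
E
```

```text
t 3.53 pos [ 0.5161 -0.1478  0.2504] yaw 90.1 z [ 0.     0.001 -1.   ] F [0.7 0.6 0.1] T [-0.01 -0.03  0.05] w 0.997 g 0.0 q [-0.42 -0.16  1.82  0.    1.48 -0.42]
[301 175] [0.6664 0.1004] 0.0089 58.7
[296 182] [0.6606 0.0915] 0.0885 8.300000000000011
[223 191] [0.5706 0.0801] 0.0062 51.0
[219 181] [0.5661 0.0929] 0.0153 64.5
[224 170] [0.5727 0.1068] 0.0084 62.5
[227 164] [0.5766 0.1142] 0.0461 56.1
[257 129] [0.6128 0.1559] 0.0238 57.2
[274 140] [0.6328 0.1431] 0.0129 56.5
[283 146] [0.6436 0.1359] 0.0148 55.3
[294 154] [0.657  0.1263] 0.0217 32.1
```

View pics/3.png

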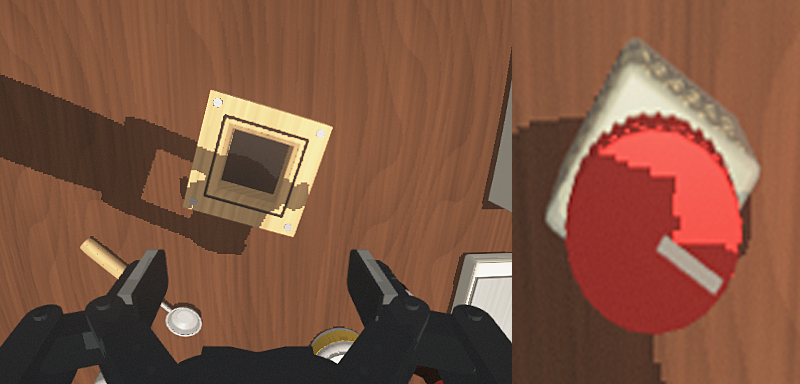

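The wrist picture shows the brace from above. Its outer corners are near (211,90), (333,126) and (293,237), the screws at (218,102), (321,134), (287,227) and (193,202), and the rubber strip corners near (226,115), (308,138), (283,216) and (205,194). In the crop, the lid's flutes show only along its upper rim, so the lid's top centre sits slightly lower than the mask centre.

```bash
python3 - <<'E'
from h import *
w=np.load("w3.npy",allow_pickle=True).item()
def rep(n,pts):
    P=np.array([onz(w,*p,.045)[:2] for p in pts]);e=np.roll(P,-1,0)-P
    print(n,P.mean(0).round(4),((P[0]+P[2])/2).round(4),((P[1]+P[3])/2).round(4),np.linalg.norm(e,axis=1).round(4),(np.degrees(np.arctan2(e[:,1],e[:,0]))%90).round(1))
rep("screw",[(218,102),(321,134),(287,227),(193,202)])
h=cv2.cvtColor(w["img"],cv2.COLOR_BGR2GRAY)
g=[cv2.cornerSubPix(h,np.array([[p]],np.float32),(3,3),(-1,-1),(3,30,.01))[0,0] for p in [(226,115),(308,138),(283,216),(205,194)]]
print(g);rep("strip",g)
s=cv2.cvtColor(w["img"],cv2.COLOR_BGR2HSV)
# strip raw
rep("raw",[(226,115),(308,138),(283,216),(205,194)])
g=[cv2.cornerSubPix(h,np.array([[p]],np.float32),(4,4),(-1,-1),(3,30,.01))[0,0] for p in [(211,90),(333,126),(293,237),(184,208)]]
print(g);rep("outer",g)
w=np.load("w2.npy",allow_pickle=True).item()
# lid lower rim of top (image bottom edge) and sides -> top circle
h=cv2.cvtColor(w["img"],cv2.COLOR_BGR2HSV)
red=(((h[...,0]<6)|(h[...,0]>174))&(h[...,1]>170)&(h[...,2]>90)).astype(np.uint8)
cs=[c for c in cv2.findContours(red,0,1)[0] if len(c)>80]
for c in cs:
    P=np.array([onz(w,*p,.118)[:2] for p in c[:,0]]);
    if abs(P[:,0].mean()-.616)>.02: continue
    Q=P[P[:,1]<.122];A=np.c_[2*Q,np.ones(len(Q))];x=np.linalg.lstsq(A,(Q**2).sum(1),rcond=None)[0];print("lid",x[:2],np.sqrt(x[2]+x[0]**2+x[1]**2))
E
```

```text
screw [ 0.5142 -0.1485] [ 0.514 -0.148] [ 0.5145 -0.149 ] [0.1104 0.1097 0.109  0.1113] [73.1 72.8 74.  73.6]
[array([224.67659, 113.50512], dtype=float32), array([308.23926, 139.3966 ], dtype=float32), array([281.40622, 217.52687], dtype=float32), array([203.42624, 195.44655], dtype=float32)]
strip [ 0.5139 -0.148 ] [ 0.5139 -0.1479] [ 0.5139 -0.148 ] [0.0901 0.0913 0.09   0.0915] [73.  73.5 73.1 73.5]
raw [ 0.5151 -0.1471] [ 0.5154 -0.1478] [ 0.5147 -0.1465] [0.0877 0.0904 0.0899 0.0883] [74.6 74.7 73.2 73.3]
[array([210.34058 ,  89.268776], dtype=float32), array([332.60733, 127.02888], dtype=float32), array([292.6202 , 236.56367], dtype=float32), array([184., 208.], dtype=float32)]
outer [ 0.5144 -0.1484] [ 0.5138 -0.1478] [ 0.515  -0.1489] [0.1301 0.1295 0.127  0.131 ] [73.4 73.3 74.  74.6]
lid [0.61631308 0.11773569] 0.029244865682231315
```

Emit:
{"method": "move_arm", "body": {"rows": [[2,0.7,0,0,0,0,1],[3.7,1.4,0,0,0,0,1],[3.7,1.4,0,0,0,0,1],[3.7,1.4,0,0,0,0,1],[3.7,1.4,0,0,0,0,1],[3.7,1.4,0,0,0,0,1],[3.7,1.4,0,0,0,0,1],[2.4,0.9,0,0,0,0,1],[0,0,3,0,0,0,1],[0,0,3.5,0,0,0,1],[0,0,3,0,0,0,1],[0,0,2,0,0,0,1],[0,0,0,0,0,0,1],[0,0,0,0,0,0,1],[0,0,0,0,0,0,1]]}}

```text
time: 4.83
tool_pos: [0.6169, 0.118, 0.1372]
tool_rot: [0.001, 0.706, 0.708, 0.001]
contact_force: [0.1, 0.2, 0.3]
gripper_width: 0.998
grasp_force: 0.0
```

```bash
python3 - <<'E'
from h import *
pose();w=manip.grab_frame("wrist")
h=cv2.cvtColor(w["img"],cv2.COLOR_BGR2HSV)
red=(((h[...,0]<6)|(h[...,0]>174))&(h[...,1]>150)&(h[...,2]>60)).astype(np.uint8)
for c in [c for c in cv2.findContours(red,0,1)[0] if cv2.contourArea(c)>1000]:
    P=np.array([onz(w,*p,.118)[:2] for p in c[:,0]])
    print(cv2.boundingRect(c),P.min(0),P.max(0),P.mean(0))
cv2.imwrite("pics/4.png",w["img"]);print(manip.tip_reach)
E
```

```text
t 4.83 pos [0.6169 0.118  0.1372] yaw 90.1 z [ 0.003  0.    -1.   ] F [0.1 0.2 0.3] T [0.03 0.01 0.04] w 0.998 g 0.0 q [0.07 0.15 1.7  0.   1.29 0.07]
(196, 186, 118, 117) [0.58647933 0.08851978] [0.64567397 0.1536426 ] [0.61617082 0.12250274]
(343, 153, 104, 98) [0.65828784 0.11927448] [0.71087305 0.16958963] [0.68388821 0.14555772]
0.019
```

View pics/4.png

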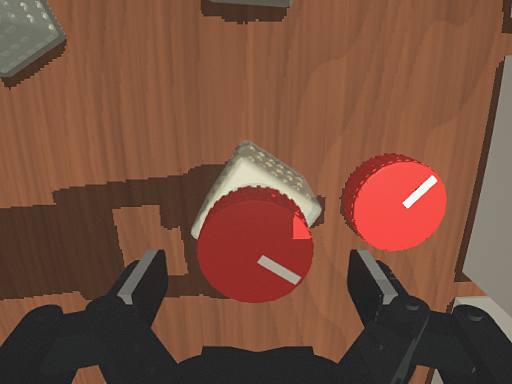

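The lid is centred between the open fingers at (255,245), and the big lid at (395,200) is well below the fingertips. Centre is about (0.616, 0.1185), so I descend and close.

Emit:
{"method": "move_arm", "body": {"rows": [[0,0,1.2,0,0,0,1],[0,0,1.0,0,0,0,1],[0,0,0,0,0,0,1],[0,0,0,0,0,0,-1],[0,0,0,0,0,0,-1],[0,0,0,0,0,0,-1],[0,0,0,0,0,0,-1],[0,0,0,0,0,0,-1],[0,0,0,0,0,0,-1],[0,0,0,0,0,0,-1]]}}

```text
time: 5.72
tool_pos: [0.6164, 0.1168, 0.1139]
tool_rot: [0.0, 0.707, 0.707, 0.0]
contact_force: [-0.1, -0.5, 2.5]
gripper_width: 0.677
grasp_force: 63.9
```

Emit:
{"method": "move_arm", "body": {"rows": [[0,0,-0.5,0,0,0,-1],[0,0,-1.5,0,0,0,-1],[0,0,-2.5,0,0,0,-1],[0,0,-2.5,0,0,0,-1],[0,0,-1,0,0,0,-1],[-1,-0.4,0,0,0,0,-1],[-2,-0.8,0,0,0,0,-1],[-3,-1.1,0,0,0,0,-1],[-3,-1.1,0,0,0,0,-1],[-3,-1.2,0,0,0,0,-1],[-3,-1.2,0,0,0,0,-1],[-3,-1.2,0,0,0,0,-1],[-3,-1.2,0,0,0,0,-1],[-3,-1.1,0,0,0,0,-1],[-2,-0.7,0,0,0,0,-1],[-0.7,-0.2,0,0,0,0,-1],[0,0,0,0,0,-6,-1],[0,0,0,0,0,-6,-1],[0,0,0,0,0,-5,-1],[0,0,0,0,0,0,-1]]}}

```text
time: 7.38
tool_pos: [0.5127, -0.1497, 0.191]
tool_rot: [-0.002, 0.594, 0.804, -0.0]
contact_force: [1.0, 0.2, -6.1]
gripper_width: 0.673
grasp_force: 66.4
```

```bash
python3 - <<'E'
from h import *
pose();cr=[]
for n,(u,v) in (("scene",(217,170)),("side",(268,235))):
    f=manip.grab_frame(n);np.save(f"{n}5.npy",f,allow_pickle=True)
    cr.append(cv2.resize(f["img"][v-60:v+40,u-40:u+40],(400,500),interpolation=cv2.INTER_CUBIC))
cv2.imwrite("pics/5.png",np.hstack(cr))
E
```

```text
t 7.38 pos [ 0.5127 -0.1497  0.191 ] yaw 107.08 z [-0.003  0.002 -1.   ] F [ 1.   0.2 -6.1] T [-0.08 -0.01  0.04] w 0.673 g 66.4 q [-0.42 -0.12  1.88  0.    1.38 -0.72]
```

View pics/5.png

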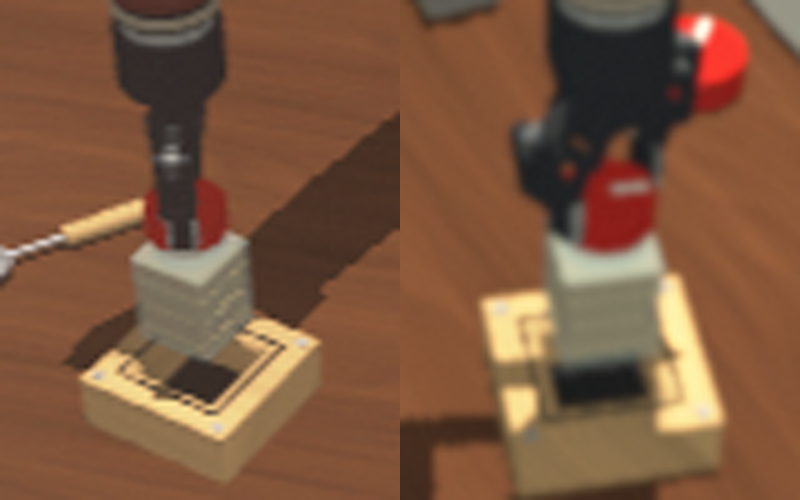

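The views show the jar square above the pocket, at about (217,182) in scene and (268,247) in side, with its faces parallel to the brace. I correct about 1.5 mm in x and lower it gently.

Emit:
{"method": "move_arm", "body": {"rows": [[-0.04,0.14,0,0,0,0,-1],[0,0,1,0,0,0,-1],[0,0,1,0,0,0,-1],[0,0,0.5,0,0,0,-1],[0,0,0.4,0,0,0,-1],[0,0,0.4,0,0,0,-1],[0,0,0.4,0,0,0,-1],[0,0,0.3,0,0,0,-1],[0,0,0,0,0,0,-1]]}}

```text
time: 8.23
tool_pos: [0.5151, -0.15, 0.1525]
tool_rot: [-0.001, 0.595, 0.804, -0.0]
contact_force: [0.4, -0.7, -5.3]
gripper_width: 0.675
grasp_force: 66.5
```

```bash
python3 -c "
from h import *
pose()"
```

```text
t 8.23 pos [ 0.5151 -0.15    0.1525] yaw 107.01 z [-0.001  0.    -1.   ] F [ 0.4 -0.7 -5.3] T [0.01 0.03 0.02] w 0.675 g 66.5 q [-0.42 -0.08  1.91 -0.    1.31 -0.72]
```

Emit:
{"method": "move_arm", "body": {"rows": [[0,0,0.5,0,0,0,-1],[0,0,0.5,0,0,0,-1],[0,0,0.5,0,0,0,-1],[0,0,0.5,0,0,0,-1],[0,0,0.3,0,0,0,-1],[0,0,0.2,0,0,0,-1],[0,0,0,0,0,0,-1]]}}

```text
time: 8.82
tool_pos: [0.5152, -0.15, 0.1276]
tool_rot: [-0.0, 0.595, 0.804, -0.0]
contact_force: [0.2, 0.4, -5.0]
gripper_width: 0.674
grasp_force: 66.5
```

```bash
python3 -c "
from h import *
pose()"
```

```text
t 8.82 pos [ 0.5152 -0.15    0.1276] yaw 107.01 z [-0.001  0.    -1.   ] F [ 0.2  0.4 -5. ] T [ 0.06 -0.06 -0.  ] w 0.674 g 66.5 q [-0.42 -0.05  1.93  0.    1.26 -0.72]
```

Emit:
{"method": "move_arm", "body": {"rows": [[0,0,0.1,0,0,0,-1],[0,0,0.1,0,0,0,-1],[0,0,0.1,0,0,0,-1],[0,0,0,0,0,0,-1],[0,0,0,0,0,0,-1]]}}

```text
time: 9.23
tool_pos: [0.5156, -0.1502, 0.1255]
tool_rot: [0.0, 0.595, 0.804, 0.0]
contact_force: [-1.2, 0.9, -3.8]
gripper_width: 0.676
grasp_force: 66.6
```

```bash
python3 -c "
from h import *
pose()"
```

```text
t 9.23 pos [ 0.5156 -0.1502  0.1255] yaw 107.02 z [ 0. -0. -1.] F [-1.2  0.9 -3.8] T [0.08 0.12 0.01] w 0.676 g 66.6 q [-0.42 -0.05  1.93  0.    1.26 -0.72]
```

Emit:
{"method": "move_arm", "body": {"rows": [[0,0,0.1,0,0,0,-1],[0,0,0.05,0,0,0,-1],[0,0,0,0,0,0,-1],[0,0,0,0,0,0,-1]]}}

```text
time: 9.57
tool_pos: [0.5159, -0.1502, 0.1246]
tool_rot: [0.0, 0.595, 0.804, 0.0]
contact_force: [-1.1, 2.0, 1.6]
gripper_width: 0.674
grasp_force: 66.8
```

```bash
python3 -c "
from h import *
pose()"
```

```text
t 9.57 pos [ 0.5159 -0.1502  0.1246] yaw 107.01 z [ 0.001 -0.    -1.   ] F [-1.1  2.   1.6] T [0.33 0.24 0.03] w 0.674 g 66.8 q [-0.42 -0.04  1.93  0.    1.26 -0.72]
```

Emit:
{"method": "move_arm", "body": {"rows": [[0,0,0.05,0,0,0,-1],[0,0,0,0,0,0,0.9],[0,0,0,0,0,0,0.9],[0,0,0,0,0,0,0.9],[0,0,0,0,0,0,0.9],[0,0,0,0,0,0,0.9]]}}

```text
time: 10.07
tool_pos: [0.5156, -0.1503, 0.1234]
tool_rot: [0.0, 0.595, 0.804, -0.0]
contact_force: [-0.1, 0.4, 0.8]
gripper_width: 0.943
grasp_force: 0.0
```

```bash
python3 - <<'E'
from h import *
pose();w=manip.grab_frame("wrist");np.save("w6.npy",w,allow_pickle=True)
h=cv2.cvtColor(w["img"],cv2.COLOR_BGR2HSV)
red=(((h[...,0]<6)|(h[...,0]>174))&(h[...,1]>150)&(h[...,2]>50)).astype(np.uint8)
for c in [c for c in cv2.findContours(red,0,1)[0] if cv2.contourArea(c)>1000]:
    P=np.array([onz(w,*p,.128)[:2] for p in c[:,0]])-[.5159,-.1502]
    T=P@np.array([[-.2925,.9563],[.9563,.2925]])  # tool x,y
    print(cv2.boundingRect(c),T.min(0),T.max(0))
s=manip.grab_frame("scene")["img"][110:210,177:257];d=manip.grab_frame("side")["img"][170:270,228:308]
r=lambda i:cv2.resize(i,(288,384),interpolation=cv2.INTER_CUBIC)
cv2.imwrite("pics/6.png",np.hstack([cv2.resize(w["img"],(220,165)) if 0 else w["img"][:,130:340],r(s),r(d)]))
E
```

```text
t 10.07 pos [ 0.5156 -0.1503  0.1234] yaw 107.01 z [ 0. -0. -1.] F [-0.1  0.4  0.8] T [-0.   -0.01  0.  ] w 0.943 g 0.0 q [-0.42 -0.04  1.93 -0.    1.25 -0.72]
(189, 196, 137, 135) [-0.02754071 -0.0293243 ] [0.03846199 0.02971265]
```

View pics/6.png

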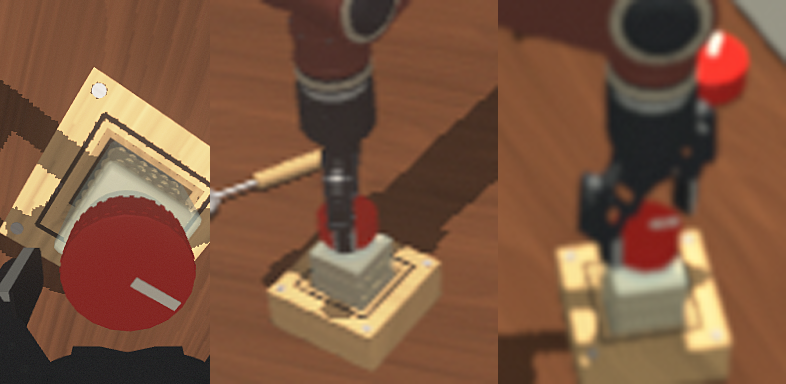

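The lid at (257,263) in the wrist view is seated upright in the pocket in all views. Its centre is about 2 mm along tool +x from the TCP, so I recentre, regrip and turn anticlockwise.

Emit:
{"method": "move_arm", "body": {"rows": [[0.2,0,-0.05,0,0,0,0.9],[0,0,0,0,0,0,0.9],[0,0,0,0,0,0,-1],[0,0,0,0,0,0,-1],[0,0,0,0,0,0,-1],[0,0,0,0,0,0,-1],[0,0,0,0,0,0,-1],[0,0,0,0,0,0,-1],[0,0,0,0,0,0,-1]]}}

```text
time: 10.97
tool_pos: [0.5152, -0.1484, 0.1244]
tool_rot: [0.0, 0.595, 0.804, 0.0]
contact_force: [-1.2, 0.5, 5.3]
gripper_width: 0.673
grasp_force: 64.0
```

Emit:
{"method": "move_arm", "body": {"rows": [[0,0,0,0,0,-2,-1],[0,0,0,0,0,-3,-1],[0,0,0,0,0,-3,-1],[0,0,0,0,0,-4,-1],[0,0,0,0,0,-4,-1],[0,0,0,0,0,-4,-1]]}}

```text
time: 11.47
tool_pos: [0.5138, -0.1485, 0.1244]
tool_rot: [-0.002, 0.445, 0.895, -0.001]
contact_force: [-7.8, 0.6, 10.4]
gripper_width: 0.676
grasp_force: 64.7
```

```bash
cat >> h.py <<'E'
def bar():
    w=manip.grab_frame("wrist");h=cv2.cvtColor(w["img"],cv2.COLOR_BGR2HSV)
    red=((h[...,0]<6)|(h[...,0]>174))&(h[...,1]>150)&(h[...,2]>50)
    c=max(cv2.findContours(red.astype(np.uint8),0,1)[0],key=cv2.contourArea)
    m=np.zeros(red.shape,np.uint8);cv2.drawContours(m,[cv2.convexHull(c)],-1,1,-1)
    b=((h[...,1]<90)&(h[...,2]>110)&(m>0)).astype(np.uint8)
    n,l,s,cc=cv2.connectedComponentsWithStats(b)
    for i in range(1,n):
        if s[i,4]>60:
            r=cv2.boxPoints(cv2.minAreaRect(np.argwhere(l==i)[:,::-1].astype(np.float32)))
            P=np.array([onz(w,*p,.128)[:2] for p in r]);e=[P[1]-P[0],P[2]-P[1]];e=max(e,key=np.linalg.norm)
            print("bar",s[i],cc[i].round(1),np.degrees(np.arctan2(e[1],e[0])).round(1)%180)
E
python3 -c "
from h import *
pose();bar()"
```

```text
t 11.47 pos [ 0.5138 -0.1485  0.1244] yaw 127.11 z [-0.004  0.    -1.   ] F [-7.8  0.6 10.4] T [ 0.02  1.25 -0.61] w 0.676 g 64.7 q [-0.42 -0.05  1.93 -0.    1.26 -1.07]
bar [260 281  50  33 545] [284.4 296.7] 3.3
```

Emit:
{"method": "move_arm", "body": {"rows": [[0,0,0,0,0,-4,-1],[0,0,0,0,0,-4,-1],[0,0,0,0,0,-4,-1],[0,0,0,0,0,-4,-1],[0,0,0,0,0,-4,-1],[0,0,0,0,0,-4,-1],[0,0,0,0,0,-4,-1],[0,0,0,0,0,-4,-1],[0,0,0,0,0,-4,-1],[0,0,0,0,0,-4,-1]]}}

```text
time: 12.35
tool_pos: [0.5136, -0.1492, 0.1245]
tool_rot: [-0.002, 0.112, 0.994, -0.001]
contact_force: [-8.9, -1.4, 9.1]
gripper_width: 0.676
grasp_force: 64.7
```

```bash
python3 -c "
from h import *
pose();bar()"
```

```text
t 12.35 pos [ 0.5136 -0.1492  0.1245] yaw 167.1 z [-0.004 -0.001 -1.   ] F [-8.9 -1.4  9.1] T [-0.33  1.35 -0.65] w 0.676 g 64.7 q [-0.42 -0.05  1.93 -0.    1.26 -1.77]
bar [260 281  50  33 544] [284.2 296.6] 44.2
```

Emit:
{"method": "move_arm", "body": {"rows": [[0,0,0,0,0,-4,-1],[0,0,0,0,0,-4,-1],[0,0,0,0,0,-4,-1],[0,0,0,0,0,-4,-1],[0,0,0,0,0,-3,-1],[0,0,0,0,0,-1,-1],[0,0,0,0,0,0,-1]]}}

```text
time: 12.98
tool_pos: [0.5138, -0.1495, 0.1245]
tool_rot: [-0.002, -0.061, 0.998, -0.001]
contact_force: [-7.4, -4.2, 9.1]
gripper_width: 0.678
grasp_force: 64.6
```

```bash
python3 -c "
from h import *
pose();bar()"
```

```text
t 12.98 pos [ 0.5138 -0.1495  0.1245] yaw -173.05 z [-0.003 -0.002 -1.   ] F [-7.4 -4.2  9.1] T [-0.45  1.21 -0.44] w 0.678 g 64.6 q [-0.42 -0.05  1.93 -0.    1.26 -2.11]
bar [260 281  50  33 545] [284.3 296.6] 63.5
```

Emit:
{"method": "move_arm", "body": {"rows": [[0.1,0,0,0,0,0,-1],[0,0,-0.1,0,0,0,-1],[0,0,-0.1,0,0,0,-1],[0,0,-0.1,0,0,0,-1],[0,0,-0.1,0,0,0,-1],[0,0,0,0,0,0,-1]]}}

```text
time: 13.53
tool_pos: [0.5133, -0.1479, 0.1268]
tool_rot: [-0.001, -0.061, 0.998, 0.001]
contact_force: [-1.4, -0.4, -3.3]
gripper_width: 0.674
grasp_force: 64.6
```

```bash
python3 -c "
from h import *
pose()"
```

```text
t 13.53 pos [ 0.5133 -0.1479  0.1268] yaw -172.98 z [-0.002  0.001 -1.   ] F [-1.4 -0.4 -3.3] T [-0.07  0.3  -0.13] w 0.674 g 64.6 q [-0.42 -0.05  1.93  0.    1.26 -2.11]
```

Emit:
{"method": "move_arm", "body": {"rows": [[0,0,-0.1,0,0,0,-1],[0,0,-0.1,0,0,0,-1],[0,0,0,0,0,0,-1],[0,0,0,0,0,0,-1]]}}

```text
time: 13.87
tool_pos: [0.5144, -0.1483, 0.1304]
tool_rot: [0.001, -0.061, 0.998, -0.0]
contact_force: [-1.1, 0.5, -0.5]
gripper_width: 0.677
grasp_force: 64.8
```

```bash
python3 -c "
from h import *
pose();bar()"
```

```text
t 13.87 pos [ 0.5144 -0.1483  0.1304] yaw -172.96 z [ 0.001 -0.    -1.   ] F [-1.1  0.5 -0.5] T [0.03 0.18 0.  ] w 0.677 g 64.8 q [-0.42 -0.06  1.93  0.    1.27 -2.11]
bar [260 281  50  32 546] [284.4 296.5] 63.4
```

The force on the tool has dropped to the lid's weight alone, so the lid is free. I lift it straight up.

Emit:
{"method": "move_arm", "body": {"rows": [[0,0,-0.2,0,0,0,-1],[0,0,-0.3,0,0,0,-1],[0,0,-0.5,0,0,0,-1],[0,0,-0.6,0,0,0,-1],[0,0,-0.6,0,0,0,-1],[0,0,-0.6,0,0,0,-1],[0,0,-0.4,0,0,0,-1],[0,0,-0.2,0,0,0,-1],[0,0,0,0,0,0,-1],[0,0,0,0,0,0,-1],[0,0,0,0,0,0,-1]]}}

```text
time: 14.83
tool_pos: [0.5137, -0.1483, 0.1634]
tool_rot: [-0.0, -0.061, 0.998, 0.0]
contact_force: [-0.7, 0.1, -0.2]
gripper_width: 0.677
grasp_force: 64.8
```

```bash
python3 - <<'E'
from h import *
pose()
s=manip.grab_frame("scene")["img"][110:210,177:257];d=manip.grab_frame("side")["img"][170:270,228:308]
r=lambda i:cv2.resize(i,(400,500),interpolation=cv2.INTER_CUBIC)
cv2.imwrite("pics/7.png",np.hstack([r(s),r(d)]))
E
```

```text
t 14.83 pos [ 0.5137 -0.1483  0.1634] yaw -172.99 z [-0.001  0.    -1.   ] F [-0.7  0.1 -0.2] T [-0.05 -0.02 -0.04] w 0.677 g 64.8 q [-0.42 -0.09  1.91  0.    1.33 -2.11]
```

View pics/7.png

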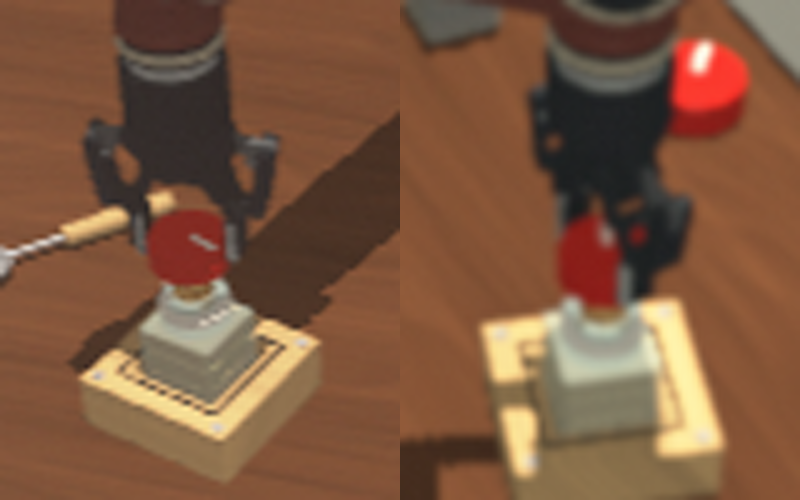

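The lid is held level above the open neck, at about (190,285) in the left half of the picture, with roughly 27 mm of clearance. The jar is upright in the pocket, so I hand in.

```bash
python3 -c "
from h import *
print(manip.job_done())"
```

```text
the job is handed in; nothing more can be done
None
```

The job is handed in: the jar stands upright in the brace pocket, and the unscrewed lid is held level about 27 mm above its open mouth, at 14.8 s of the 42 s allowed (the hand-in returned no verdict).

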